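# Close the viscosity bath and start its stirrer

### The job

Take the lid with the bar handle off the sloping rest and close the bath's round port with it: turn it on the collar's rim until its key drops into the notch and the lid lies flush all round, and let go of it. Then start the stirrer: push the console's spring lever fully over towards the tank, hold it there for a good second, and let it spring back upright. Leave everything else on the bench where it stands.

Things in the scene. Friction and masses are not known exactly. Their poses are not given: they have to be found in the camera images.
- bath: Cream bench-top thermostat bath, fixed. Origin on the table under the middle of its tank; z up. The tank is 224 (x) x 194 (y) mm, its steel deck 165 mm above the table, with the port's collar in the middle. On the tank's -y side is the console, y -95 to -210 mm, its front reaching x -190 mm, top 110 mm above the table, with the spring lever on it.
- port (a point): Centre of the port, level with the collar's flat top rim 185 mm above the table: the home of the lid's origin. Axes as the bath's. Black collar: bore 98, outside 132 mm, 20 mm above the deck. One notch, 15.5 mm wide, 12 deep, crosses the rim. The collar is clamped anew each time: the notch lies within 40 degrees either side of the bath's +x; its angle is NOT reported, only seen or felt.
- drive (a point): Top of the stirrer drive, an obstacle on the deck: 38 mm across, 54 mm tall, 115 mm from the port's centre. All else on the deck, outside the collar, is lower than 17 mm.
- lid: Loose black lid, 0.24 to 0.42 kg. Origin at the centre of its flange's underside, z out of the handle side, x to the key. Flange 124 mm across, 8 thick (z 0 to 8 mm). Below it a spigot 92 mm across, 14 long, foot bevelled; 3 mm play all round in the collar's bore. It starts lying on the rest, tilted 30 degrees, x pointing down the slope, handle square to the slope.
- lid_grip (a point): Middle of the lid's bar handle, 32 mm above the lid's origin (24 mm above the flange's top). The bar runs along the lid's x: 72 mm long, 16 mm thick (y), z = 8 to 44 mm. Axes as the lid's.
- lid_key (a point): Middle of the underside of the lid's key: a block 12 mm wide (y), x 44 to 60 mm, 9 mm below the flange; 1.7 mm play to each side in the notch. A small raised bar on top of the flange marks it. With the key riding on the rim, the level lid stands 9 mm above home with its spigot 5 mm in the bore; over the notch it can go down to home.
- rest: Fixed stainless drip rest under the lid: a face 150 x 150 mm sloping at 30 degrees, falling along the rest's +x, away from the robot, with a lip 24 mm high at its lower edge. Origin on the table under the centre of the face, which is 62 mm up.
- jog (a joint): Angle of the console's spring lever, rad: 0 upright, positive towards the tank (the bath's +y), stops at 0.55 either way. It counts as fully over above 0.4. A spring of 0.6 N m/rad (about 4 N at the knob when fully over) brings it back to 0.
- lever_foot (a point): Centre of the lever's hinge, 114 mm above the table; the hinge axis runs along the bath's x.
- jog_tip (a point): Top of the lever's knob, 90 mm from its hinge, so 204 mm above the table when upright. The black knob is 25 mm thick and 32 mm tall, just below this point; under it an 11 mm steel stem and, up to 26 mm above the hinge, a rubber boot 42 mm across at its foot.
- tube_rack: Bystander: loose steel rack with corked glass tubes, 70 (x) x 200 (y) x 132 mm. Origin under its centre.
- plain_cover: Bystander: loose plain black cover lying flat, 116 mm across, with a round knob, 32 mm tall in all, no key. Origin under its centre.
- reagent: Bystander: amber bottle, 68 mm across, 150 mm tall. Origin under its centre.
- beaker: Bystander: glass beaker, 74 mm across, 100 mm tall. Origin under its centre.
- wash_bottle: Bystander: white wash bottle, 66 mm across, 180 mm tall with its spout. Origin under its centre.
- viscometer: Bystander: glass U-tube on a wooden cradle, 240 (x) x 70 (y) x 45 mm. Origin under its centre.
- timer: Bystander: grey bench timer, 70 x 60 x 25 mm. Origin under its centre.
Mind the look-alikes: they are no part of the job. What is shaped like the lid but pink or turquoise is not meant.

How it is judged:
On the way, in this order (a step that is already met when the one before it is completed fails the run):
1. the lid is home: key in the notch, flush on the collar, and released (z of lid in the frame of bath between 0.182 and 0.188 m and angle between lid's own z axis and vertical below 0.035 rad and horizontal distance between lid and port below 0.005 m and contact force between the fingers and lid below 0.1 N), for 0.2 s.
2. then the lever is held fully over towards the tank for 0.8 s (value of joint jog above 0.4 rad and z of lid in the frame of bath between 0.182 and 0.188 m and angle between lid's own z axis and vertical below 0.035 rad and horizontal distance between lid and port below 0.005 m), for 0.8 s.
At the end, for the whole second after the job is handed in: The lid is home in the port (its origin within 3 mm of the rim's height and 5 mm of the port's centre, level within 2 degrees), at rest; the lever has sprung back to within 0.06 rad of upright (z of lid in the frame of bath between 0.182 and 0.188 m and angle between lid's own z axis and vertical below 0.035 rad and horizontal distance between lid and port below 0.005 m and linear speed of lid below 0.01 m/s and value of joint jog between -0.06 and 0.06 rad); the robot touches nothing.
It fails at once if the lever is worked towards the tank (over 0.25 rad) while the lid is not home (value of joint jog above 0.25 rad and not (z of lid in the frame of bath between 0.182 and 0.188 m and angle between lid's own z axis and vertical below 0.035 rad and horizontal distance between lid and port below 0.005 m)).
It fails at once if the lever is pushed the wrong way (over 0.25 rad) (value of joint jog below -0.25 rad).
It fails at once if a bystander is moved by more than 30 mm or tipped over (distance of any of tube_rack, plain_cover, reagent, beaker, wash_bottle, viscometer, timer from where it was at the start of the episode above 0.03 m or angle between any of tube_rack, reagent, beaker, wash_bottle's own z axis and vertical above 0.5 rad).
It also fails if it takes over 66 s, if anything falls off the work surface, if the arm or the gripper's body presses on something with over 40 N, if the wrist force passes 120 N, or if a joint passes its speed limit or range.

### The arm

A 6-joint arm with a two-finger parallel gripper is mounted at the origin on the work surface. World frame = base frame: x ahead of the robot, y to its left, z up, the work surface at z = 0. Lengths are in m, angles in rad, forces in N, time in s.
With the tool pointing down it reaches from about 0.4 to 0.825 m from the base axis. Payload 7 kg.
Tool frame: the origin (TCP) lies between the finger pads; the fingertips stand 11 mm ahead of it and the grasp point (between the pads) lies 8 mm behind it (arm.tips_ahead is the distance from the TCP to the fingertips, in m); z points along the fingers, x is the direction in which the jaws open and shut, and the axes are right-handed (so a half turn about z gives the same grasp; the last joint's range is limited). The gripper opens to 88 mm and grips with 3 to 60 N. Pads are 19 mm wide; open, the fingers measure 130 mm over their backs; the gripper's body (78 mm by 193 mm) begins 47 mm behind the grasp point.
Start: joints at [-0.834, 0.359, 0.012, 0, -1.224, -0.288], TCP at [0.293, -0.608, 0.238] pointing down, gripper open.
Joint ranges: [-3.07, 3.07], [-1.43, 2.12], [-1.02, 1.25], [-3.03, 1.67], [-3.05, -0], [-3.03, 3.03]. Speed limits (rad/s): [2.39, 2.39, 3.01, 3.14, 3.14, 3.14].

### API

Orientations are given as [roll, pitch, yaw] about the fixed x, y, z axes, in that order (R = Rz(yaw) Ry(pitch) Rx(roll)).
In Python, from station import arm, optics, finder gives the robot as it stands. The module is installed in compiled form; this text tells all that it offers.
- The arm moves only by the tool apply_moves, never from a script. Its argument "increments" is one flat list of numbers, 6 for each row, row after row: the shift along the world's x, y, z in m, then the turn, a rotation vector about the world's x, y, z in rad. In form: [tx, ty, tz, rx, ry, rz, tx, ty, tz, rx, ry, rz, ...]. A call has 1 to 20 rows; each row shifts and turns the pose as measured when the row begins; what a row does not reach is not made up. A row lasts 1/12 s, in which the tool goes at most 41.7 mm and 7.16 degrees, less where a joint would pass 70% of its speed; a pose out of reach is approached as far as the arm can. A call with a gripper value outside its range is refused whole. "hand" is the closure, from 0 (fully open) to 1 (shut), set as the call begins (left out, the last holds). The fingers move at their own pace and stop on an object; "force" is the grip in N (left out, the last holds). Time passes only in rows, so rows that do not move let the fingers close. It gives the time, the measured TCP pose, the force and the opening at its end, in the units of the state.
- arm.get_state(): the state, without advancing time (a new reading comes with each control period).
- optics.grab_frame(name): name is "scene" or "top" or "wrist"; returns the picture (420x560x3 uint8, red, green, blue); there is no depth.
- optics.camera_model(name): a dict with "fx", "fy", "cx", "cy" (pixels), "world_to_cam" (4x4, takes a point from world to camera coordinates); the wrist camera has in their place "T_tool_cam" (4x4, takes a point from camera to tool coordinates, whose origin is the TCP and whose axes are the tool frame's). Camera axes: x right, y up, looking along -z (the intrinsics and any distortion apply to the point x, -y, -z); pixel columns grow to the right and rows downward; lengths in m; the calibration is good to about 2 mm. A picture is of the moment at which its call begins: read the wrist's pose just before it. camera_model takes no time and is no camera call.
- arm.job_done(): hands the job in, once; it reports no verdict.
Trained networks look in the newest picture that a camera, given by its name, has taken for a name from the list of things; names that differ only in an ending like _2 or _b are one class to them, and where a whole thing is asked for, a point or a joint stands for the part that bears it (a point fixed in the world has none). Each returns a list of dicts, best first, with "conf" (0 to 1); they miss things now and then, are a little off and sometimes report something else, mostly with a low value. They report only what shows in the picture. A call takes as long as a camera call. They do not tell look-alikes from the thing itself.
- finder.find_in(camera, name): "box" ([left, top, right, bottom] in pixels, round what is visible of it).
- finder.landmark_of(camera, name): "point" ([column, row] in pixels: a listed point, or the origin of a listed thing).
The state is a dict: "t": time; "q": joint angles; "qd": joint speeds; "joint_efforts": joint torques, N m; "eef_pos": TCP position; "ee_rot": TCP orientation; "force": force on the tool from outside, world axes, zero at the start; "moment": the same for the moment, N m; "width": finger opening in m.
Only numpy, scipy, OpenCV 4.12 (cv2) and the standard library are available. Lean on these libraries where they do the work, as an engineer would, in place of code of your own. Each camera call takes 0.05 s, during which the arm holds its last target. There are 200 camera calls.

## Working session

There is one attempt and no reset: what is moved stays moved. The work goes in short steps, Python scripts to look and compute and a tool call to move; the robot and the scene stay as the last step left them, time stands still between calls to the robot, and variables do not carry over. Pictures are saved under pics/ and viewed, about 8 in all and at most 12, crops included, and the job is handed in when it is done.

Besides the shell and the picture viewer there is one more tool, called after "Call:" as name(argument=value, ...) on one line, values as JSON. apply_moves: Moves the arm, as the interface text tells. Its arguments: {"type":"object","properties":{"increments":{"type":"array"},"hand":{"type":"number"},"force":{"type":"number"}},"required":["increments"]}

```bash
mkdir -p pics; cat > h.py <<'E'
import numpy as np, cv2
from station import arm, optics, finder
from scipy.spatial.transform import Rotation as R
def cam(name,st=None):
    m=optics.camera_model(name)
    K=(m['fx'],m['fy'],m['cx'],m['cy'])
    if 'world_to_cam' in m: W=np.array(m['world_to_cam'])
    else:
        T=np.eye(4);T[:3,:3]=R.from_euler('xyz',st['ee_rot']).as_matrix();T[:3,3]=st['eef_pos']
        W=np.linalg.inv(T@np.array(m['T_tool_cam']))
    return K,W,m
def ray(c,p):
    K,W,_=c; d=np.array([(p[0]-K[2])/K[0],-(p[1]-K[3])/K[1],-1.])
    C=np.linalg.inv(W); d=C[:3,:3]@d; return C[:3,3],d/np.linalg.norm(d)
def atz(c,p,z):
    o,d=ray(c,p); return o+d*(z-o[2])/d[2]
def proj(c,X):
    K,W,_=c; x=W[:3,:3]@np.array(X)+W[:3,3]; return np.array([K[2]-K[0]*x[0]/x[2], K[3]+K[1]*x[1]/x[2]])
def tri(cs,ps):
    A=0;b=0
    for c,p in zip(cs,ps):
        o,d=ray(c,p);M=np.eye(3)-np.outer(d,d);A=A+M;b=b+M@o
    return np.linalg.solve(A,b)
def save(im,n): cv2.imwrite('pics/'+n,cv2.cvtColor(im,cv2.COLOR_RGB2BGR))
E
python3 - <<'E'
from h import *
np.set_printoptions(precision=3,suppress=True)
for n in ['scene','top']:
    im=optics.grab_frame(n); save(im,n+'.png'); c=cam(n); print(n,{k:v for k,v in c[2].items() if k!='world_to_cam'},ray(c,(280,210)))
    for t in ['port','lid','lid_grip','lid_key','lever_foot','jog_tip','drive','rest','bath','plain_cover']:
        print(t,[(np.round(r['point'],1).tolist(),round(r['conf'],2)) for r in finder.landmark_of(n,t)][:4])
E
```

```text
scene {'fx': 483.39264721767364, 'fy': 483.39264721767364, 'cx': 280.24298500762234, 'cy': 207.90976735672513} (array([ 1.248, -0.704,  1.589]), array([-0.407,  0.424, -0.809]))
port [([256.5, 236.8], 0.72), ([168.5, 319.7], 0.19)]
lid [([330.1, 134.2], 0.93), ([373.3, 155.5], 0.74), ([312.6, 199.1], 0.65)]
lid_grip [([330.0, 130.3], 0.95), ([319.6, 198.2], 0.64)]
lid_key [([326.4, 129.3], 0.93), ([383.0, 162.6], 0.89), ([324.0, 208.1], 0.84)]
lever_foot [([223.2, 280.4], 0.56)]
jog_tip [([223.6, 267.9], 0.55)]
drive []
rest [([309.6, 210.1], 0.88)]
bath [([253.8, 266.6], 0.6)]
plain_cover [([265.5, 201.4], 0.78), ([223.9, 265.8], 0.35)]
top {'fx': 477.2618719811903, 'fy': 477.2618719811903, 'cx': 273.98430652410144, 'cy': 207.47029539170782} (array([0.388, 0.082, 1.689]), array([ 0.075, -0.021, -0.997]))
port [([329.2, 193.4], 0.68)]
lid [([118.7, 202.0], 0.9), ([231.3, 198.3], 0.64), ([129.4, 262.9], 0.63), ([384.4, 185.5], 0.52)]
lid_grip [([228.3, 194.2], 0.79), ([124.8, 263.6], 0.74), ([114.2, 203.8], 0.63)]
lid_key [([125.2, 184.6], 0.93), ([228.8, 192.1], 0.79), ([332.1, 192.2], 0.7)]
lever_foot [([375.2, 189.3], 0.84)]
jog_tip [([384.5, 185.0], 0.73), ([249.5, 142.2], 0.33)]
drive [([314.4, 155.7], 0.91)]
rest []
bath [([327.9, 199.5], 0.9), ([427.3, 217.0], 0.72)]
plain_cover [([254.0, 251.5], 0.75), ([174.8, 211.4], 0.44)]
```

View pics/scene.png

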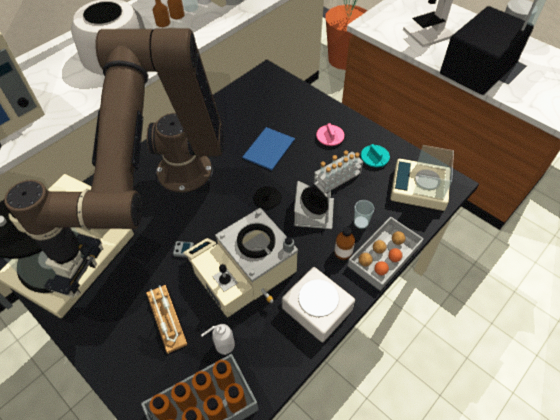

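View pics/top.png

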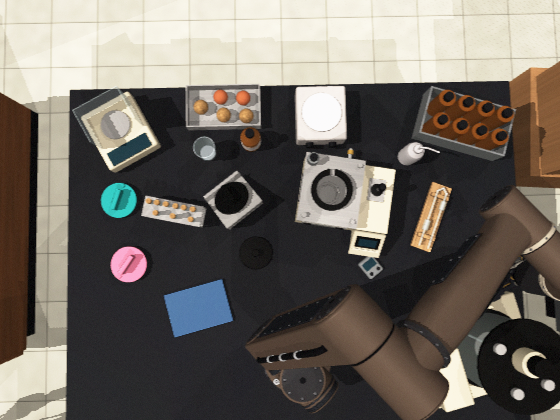

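The scene shows four candidates for the lid:
- Pink at top (129,264): not meant.
- Turquoise at top (118,200): not meant.
- Plain cover at top (256,252): no key.
- Black lid on the rest at top (232,197) and scene (315,200): this is the one.

Next is a close crop to check that choice, and to see the notch and lever.

```bash
python3 - <<'E'
from h import *
np.set_printoptions(precision=3,suppress=True)
a=cv2.imread('pics/top.png');b=cv2.imread('pics/scene.png')
f=lambda im,x,y,w,h,W=400,H=300:np.clip(cv2.resize(im[y:y+h,x:x+w],(W,H),interpolation=cv2.INTER_CUBIC).astype(float)**.7*255**.3,0,255).astype('uint8')
o=np.vstack([np.hstack([f(a,195,165,80,60),f(a,290,145,120,90)]),np.hstack([f(b,280,165,80,60),f(b,190,200,120,90)])])
cv2.imwrite('pics/crop1.png',o)
ct,cs=cam('top'),cam('scene')
print('lid',tri([ct,cs],[(231,198),(313,199)]),'grip',tri([ct,cs],[(228.3,194.2),(319.6,198.2)]),'key',tri([ct,cs],[(228.8,192.1),(324,208.1)]))
print('port',tri([ct,cs],[(330,192),(256.5,238)]), atz(ct,(330.5,190),.185),atz(cs,(256.5,238),.185))
print('drive',atz(ct,(314.4,155.7),.219),'tip',tri([ct,cs],[(384.5,185),(223.6,267.9)]),atz(ct,(384.5,185),.204),atz(cs,(223.6,267.9),.204),'foot',tri([ct,cs],[(375.2,189.3),(223.2,280.4)]))
for n,p,z in [('plain',(256,252),.03),('rack',(173,209),.13),('beaker',(204,147),.1),('reag',(250,137),.15),('wash',(412,152),.18),('visc',(431,215),.04),('timer',(371,267),.02)]: print(n,atz(ct,p,z))
E
```

```text
lid [0.552 0.212 0.084] grip [0.568 0.224 0.09 ] key [0.584 0.23  0.033]
port [ 0.558 -0.109  0.175] [ 0.562 -0.111  0.185] [ 0.565 -0.111  0.185]
drive [ 0.666 -0.06   0.219] tip [ 0.574 -0.276  0.203] [ 0.571 -0.279  0.204] [ 0.577 -0.274  0.204] foot [ 0.567 -0.275  0.105]
plain [0.369 0.134 0.03 ]
rack [0.516 0.399 0.13 ]
beaker [0.726 0.3   0.1  ]
reag [0.746 0.142 0.15 ]
wash [ 0.679 -0.378  0.18 ]
visc [ 0.484 -0.476  0.04 ]
timer [ 0.308 -0.265  0.02 ]
```

View pics/crop1.png

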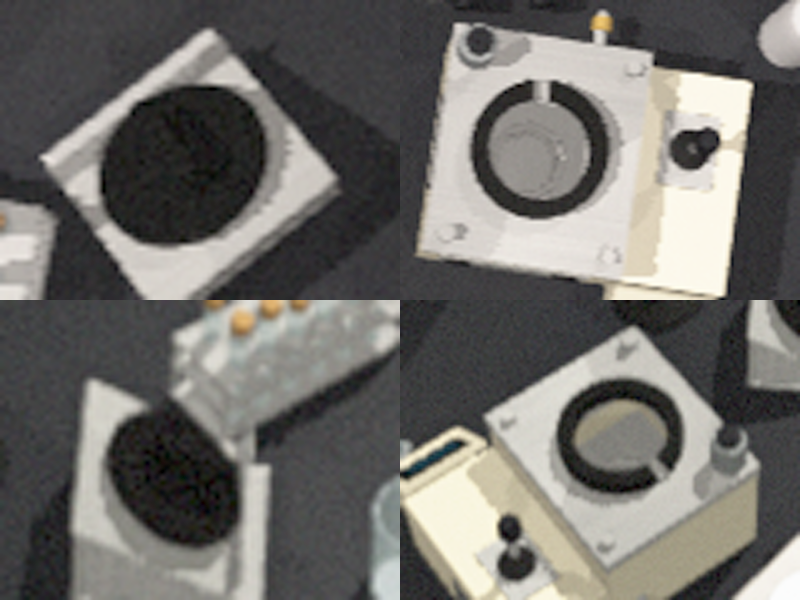

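The crop confirms the black keyless-looking lid sits on the rest, at top crop (185,165), with the rest falling at about 37° azimuth. The notch shows at crop (543,92), with the port centre at (540,148), so it lies at about -3° in world yaw. The bath's yaw is about -8°.

```bash
cat >> h.py <<'E'
def lidR(az,tilt=np.pi/6):
    return (R.from_euler('z',az)*R.from_euler('y',tilt)).as_matrix()
def plan(P,Rm):
    s=arm.get_state(); r0=R.from_euler('xyz',s['ee_rot']); rv=(R.from_matrix(Rm)*r0.inv()).as_rotvec()
    print('from',np.round(s['eef_pos'],4),'dP',np.round(np.array(P)-s['eef_pos'],4),'rv',np.round(rv,4),'deg',round(np.degrees(np.linalg.norm(rv)),1))
def toolR(L,sgn): # tool z=-lid z, tool x = sgn*lid y
    z=-L[:,2];x=sgn*L[:,1];return np.column_stack([x,np.cross(z,x),z])
E
python3 - <<'E'
from h import *
np.set_printoptions(precision=3,suppress=True)
s=arm.get_state();print(s); m=optics.camera_model('wrist');print(m)
print(R.from_euler('xyz',s['ee_rot']).as_matrix())
L=lidR(np.radians(37)); g=np.array([.56,.218,.075])+.032*L[:,2]
for sg in(1,-1): plan(g+L[:,2]*.16,toolR(L,sg))
print(g)
E
```

```text
{'t': 1.1, 'q': array([-0.834,  0.359,  0.012, -0.   , -1.224, -0.288]), 'qd': array([ 0.001,  0.001, -0.   , -0.002, -0.002, -0.   ]), 'joint_efforts': array([ -0.006, -58.241,  29.33 ,   7.002,   0.013,  -0.   ]), 'eef_pos': array([ 0.293, -0.608,  0.238]), 'ee_rot': array([3.142, 0.   , 2.02 ]), 'force': array([-0.135, -0.93 , -0.101]), 'moment': array([ 0.029,  0.012, -0.022]), 'width': 0.08779527898262457}
{'fx': 343.8378621878414, 'fy': 343.8378621878414, 'cx': 278.7868377957318, 'cy': 214.46697045064667, 'T_tool_cam': array([[ 1.   ,  0.   , -0.001,  0.   ],
       [ 0.   , -0.958, -0.287, -0.078],
       [-0.001,  0.287, -0.958, -0.146],
       [ 0.   ,  0.   ,  0.   ,  1.   ]])}
[[-0.434  0.901  0.   ]
 [ 0.901  0.434 -0.   ]
 [-0.     0.    -1.   ]]
from [ 0.293 -0.608  0.238] dP [0.344 0.884 0.004] rv [-0.273  0.448  0.193] deg 32.0
from [ 0.293 -0.608  0.238] dP [0.344 0.884 0.004] rv [-0.655 -0.399 -2.85 ] deg 169.1
[0.573 0.228 0.103]
```

Call:
apply_moves(increments=[0, 0, 0.035, 0, 0, 0, 0, 0, 0.035, 0, 0, 0, 0, 0, 0.035, 0, 0, 0, 0, 0, 0.03, 0, 0, 0, 0.0167, 0.0311, 0, 0, 0, 0, 0.0167, 0.0311, 0, 0, 0, 0, 0.0167, 0.0311, 0, 0, 0, 0, 0.0167, 0.0311, 0, 0, 0, 0, 0.0167, 0.0311, 0, 0, 0, 0, 0.0167, 0.0311, 0, 0, 0, 0, 0.0167, 0.0311, 0, 0, 0, 0, 0.0167, 0.0311, 0, 0, 0, 0, 0.0167, 0.0311, 0, 0, 0, 0, 0.0167, 0.0311, 0, 0, 0, 0, 0.0167, 0.0311, 0, 0, 0, 0, 0.0167, 0.0311, 0, 0, 0, 0, 0.0167, 0.0311, 0, 0, 0, 0, 0.0167, 0.0311, 0, 0, 0, 0, 0.0167, 0.0311, 0, 0, 0, 0, 0.0167, 0.0311, 0, 0, 0, 0], hand=0)

```text
t: 2.77
eef_pos: [0.5617, -0.0898, 0.38]
ee_rot: [3.136, 0.0, 2.009]
force: [1.2, -0.3, 0.0]
width: 0.0877
```

```bash
python3 - <<'E'
from h import *
np.set_printoptions(precision=3,suppress=True)
s=arm.get_state();print(s['t'],s['eef_pos'],s['ee_rot'],s['q']); c=cam('wrist',s)
im=optics.grab_frame('wrist');save(im,'w1.png')
import json;json.dump({k:np.array(s[k]).tolist() for k in('eef_pos','ee_rot')},open('w1.json','w'))
for t,z in [('port',.185),('drive',.219),('jog_tip',.204),('lever_foot',.114)]:
    print(t,[(np.round(r['point'],1),round(r['conf'],2),atz(c,r['point'],z)) for r in finder.landmark_of('wrist',t)][:3])
L=lidR(np.radians(37)); g=np.array([.56,.218,.075])+.032*L[:,2]
plan(g+L[:,2]*.16,toolR(L,1))
E
```

```text
2.7667 [ 0.562 -0.09   0.38 ] [3.136 0.    2.009] [ 0.185  0.121  0.015 -0.001 -1.46  -1.317]
port [(array([260.8, 179.6]), 0.88, array([ 0.559, -0.111,  0.185]))]
drive [(array([265.5, 300.8]), 0.64, array([ 0.663, -0.057,  0.219]))]
jog_tip [(array([ 94.2, 114.5]), 0.72, array([ 0.564, -0.271,  0.204])), (array([473.1, 255.5]), 0.71, array([0.535, 0.116, 0.204]))]
lever_foot [(array([135.7, 114. ]), 0.84, array([ 0.564, -0.269,  0.114]))]
from [ 0.561 -0.091  0.38 ] dP [ 0.075  0.367 -0.138] rv [-0.273  0.453  0.202] deg 32.5
```

View pics/w1.png

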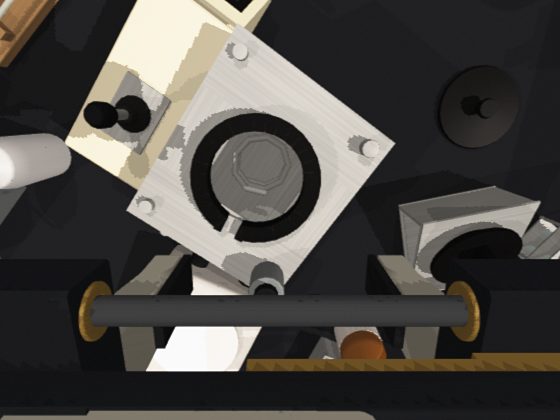

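The wrist view shows the port centre at about (256,178), the notch at about (232,228), the drive at (266,290) and the lever knob at (100,115). The lid on the rest is at about (480,240).

Call:
apply_moves(increments=[0.0068, 0.0334, -0.0125, -0.0248, 0.0412, 0.0184, 0.0068, 0.0334, -0.0125, -0.0248, 0.0412, 0.0184, 0.0068, 0.0334, -0.0125, -0.0248, 0.0412, 0.0184, 0.0068, 0.0334, -0.0125, -0.0248, 0.0412, 0.0184, 0.0068, 0.0334, -0.0125, -0.0248, 0.0412, 0.0184, 0.0068, 0.0334, -0.0125, -0.0248, 0.0412, 0.0184, 0.0068, 0.0334, -0.0125, -0.0248, 0.0412, 0.0184, 0.0068, 0.0334, -0.0125, -0.0248, 0.0412, 0.0184, 0.0068, 0.0334, -0.0125, -0.0248, 0.0412, 0.0184, 0.0068, 0.0334, -0.0125, -0.0248, 0.0412, 0.0184, 0.0068, 0.0334, -0.0125, -0.0248, 0.0412, 0.0184])

```text
t: 3.93
eef_pos: [0.6365, 0.2666, 0.2512]
ee_rot: [-2.618, 0.016, 2.2]
force: [1.0, 0.2, -0.0]
width: 0.0877
```

```bash
python3 - <<'E'
from h import *
import json
np.set_printoptions(precision=4,suppress=True)
s=arm.get_state();print(s['t'],s['eef_pos'],s['ee_rot'],s['q']); c=cam('wrist',s)
im=optics.grab_frame('wrist');save(im,'w2.png')
json.dump({k:np.array(s[k]).tolist() for k in('eef_pos','ee_rot')},open('w2.json','w'))
for t in ['lid','lid_grip','lid_key','rest']:
    print(t,[(np.round(r['point'],1),round(r['conf'],2)) for r in finder.landmark_of('wrist',t)][:3])
# port from w1
c=cam('wrist',json.load(open('w1.json'))); g=cv2.cvtColor(cv2.imread('pics/w1.png'),cv2.COLOR_BGR2GRAY)
def rect(z,x0=.46,y0=-.21,n=400,q=.0005):
    xs=x0+q*np.arange(n); ys=y0+q*np.arange(n)
    mp=np.array([[proj(c,(x,y,z)) for y in ys] for x in xs],np.float32)
    return cv2.remap(g,mp,None,cv2.INTER_LINEAR)
I=rect(.185)
best=[]
th=np.radians(np.arange(0,360,3))
for cx in np.arange(.55,.572,.001):
  for cy in np.arange(-.122,-.1,.001):
    v=lambda r:np.median if 0 else I[np.clip(((cx+r*np.cos(th)-.46)/.0005).round().astype(int),0,399),np.clip(((cy+r*np.sin(th)+.21)/.0005).round().astype(int),0,399)].astype(float)
    best.append((np.minimum(v(.071),90).mean()+np.minimum(v(.0455),90).mean()-v(.063).mean()-v(.052).mean(),cx,cy))
best.sort(reverse=True);print(np.array(best[:6]))
_,cx,cy=np.mean(best[:6],0)
th=np.radians(np.arange(-60,60,1.))
for r in (.053,.0575,.062):
    v=I[((cx+r*np.cos(th)-.46)/.0005).round().astype(int),((cy+r*np.sin(th)+.21)/.0005).round().astype(int)].astype(float)
    w=v>80; print(r,np.degrees(th[w]), 'mean',np.degrees(np.mean(th[w])))
print('deck corners',[atz(c,p,.165) for p in [(238,28),(395,143),(128,210)]])
E
```

```text
3.9333 [0.6365 0.2666 0.2512] [-2.6181  0.0157  2.2002] [ 0.6736  0.7092  0.5259 -0.009  -1.911  -1.62  ]
lid [(array([286.5, 193.4]), 0.6)]
lid_grip [(array([288.8, 200.8]), 0.95)]
lid_key [(array([287.9, 238. ]), 0.65)]
rest [(array([289.1, 237.7]), 0.69)]
[[107.4917   0.561   -0.115 ]
 [105.875    0.56    -0.115 ]
 [104.3583   0.561   -0.116 ]
 [103.3      0.561   -0.114 ]
 [101.7333   0.562   -0.115 ]
 [101.1083   0.562   -0.116 ]]
0.053 [-10.  -9.  -8.  -7.  -6.  -5.  -4.  -3.  -2.  -1.   0.   1.   2.   3.
   4.   5.] mean -2.5
0.0575 [-10.  -9.  -8.  -7.  -6.  -5.  -4.  -3.  -2.  -1.   0.   1.   2.   3.
   4.] mean -3.0000000000000004
0.062 [-10.  -9.  -8.  -7.  -6.  -5.  -4.  -3.  -2.  -1.   0.   1.   2.   3.
   4.] mean -3.0000000000000004
deck corners [array([ 0.4406, -0.1881,  0.165 ]), array([0.4697, 0.0001, 0.165 ]), array([ 0.6555, -0.2268,  0.165 ])]
```

View pics/w2.png

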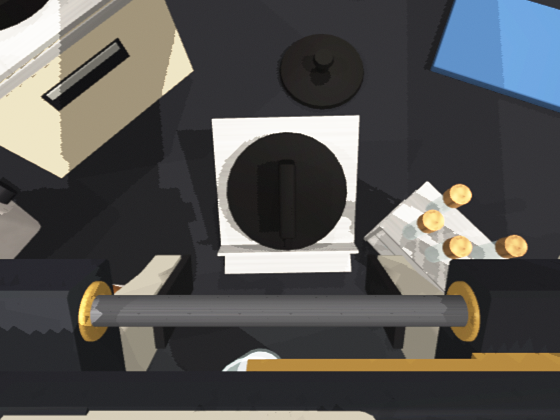

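```bash
python3 - <<'E'
from h import *
import json
from scipy.optimize import least_squares
np.set_printoptions(precision=4,suppress=True)
c=cam('wrist',json.load(open('w2.json'))); g=cv2.cvtColor(cv2.imread('pics/w2.png'),cv2.COLOR_BGR2GRAY)
m=(g<75).astype('uint8'); m[:,:222]=0;m[:,352:]=0;m[:124]=0;m[251:]=0
m=cv2.morphologyEx(m,cv2.MORPH_OPEN,np.ones((5,5)))
n,l,st,_=cv2.connectedComponentsWithStats(m);k=1+np.argmax(st[1:,4]);print(st[k])
ct=max(cv2.findContours((l==k).astype('uint8'),cv2.RETR_EXTERNAL,cv2.CHAIN_APPROX_NONE)[0],key=len)[:,0].astype(float)
# flange rim: right half & top (no shadow): use contour points whose angle is right/top
mid=np.array([287,191.]);a=np.degrees(np.arctan2(ct[:,1]-mid[1],ct[:,0]-mid[0])); sel=ct[(a>-120)&(a<60)][::4]
def pose(p): return p[:3],lidR(p[3])
def pr(p,X):
    o,L=pose(p);return proj(c,o+L@np.array(X))
t=np.radians(np.arange(0,360,2))
def res(p):
    rim=np.array([pr(p,(.062*np.cos(u),.062*np.sin(u),.008)) for u in t])
    r=[np.min(np.hypot(*(rim-q).T)) for q in sel]
    return np.r_[r,(pr(p,(0,0,.032))-[288.8,200.8])/2,3*(pr(p,(-.036,0,.044))-[288,160])[0]/2,3*(pr(p,(.036,0,.044))-[289.5,237])[0]/2,(p[2]-.069)/.0015]
f=least_squares(res,[.56,.218,.069,.64],x_scale=[.01,.01,.01,.1],diff_step=1e-4)
p=f.x;print(p,np.degrees(p[3]),'rms',np.sqrt(np.mean(f.fun**2)),f.fun[-5:])
print('bar ends',pr(p,(-.036,0,.044)),pr(p,(.036,0,.044)),'key top',pr(p,(.05,0,.01)))
o,L=pose(p)
for d in(.054,.024): plan(o+L[:,2]*d,toolR(L,1)); print(o+L[:,2]*d)
E
```

```text
[  227   133   119   117 10997]
[0.551  0.2116 0.0655 0.6355] 36.41256264915405 rms 1.0196170656880041 [-1.066  -0.5666 -2.1393 -3.6677 -2.3557]
bar ends [286.5738 164.5914] [287.0548 238.6518] key top [286.7187 239.6374]
from [0.6364 0.2658 0.2501] dP [-0.0637 -0.0381 -0.1379] rv [0.0132 0.0096 0.0061] deg 1.0
[0.5727 0.2277 0.1122]
from [0.6364 0.2658 0.2501] dP [-0.0758 -0.047  -0.1639] rv [0.0132 0.0096 0.0061] deg 1.0
[0.5607 0.2188 0.0863]
```

```bash
python3 - <<'E'
from h import *
import json
np.set_printoptions(precision=3,suppress=True)
c=cam('wrist',json.load(open('w2.json')));ct=cam('top')
print('rack top corners(top cam)',[atz(ct,p,.125)[:2] for p in [(147,195),(206,206),(203,227),(141,216)]])
print('nearest wrist px at heights',[atz(c,(366,238),z) for z in(.0,.08,.11)], 'corks',[atz(c,p,.13)[:2] for p in[(459,188),(431,212),(459,242),(514,236)]])
az=.6355;o=np.array([.55,.213,.067])
for tl in(30,15,0):
    L=lidR(az,np.radians(tl)); G=o+lidR(az)[:,2]*.034
    print(tl,'body low corners',[G+L@np.array([sx*.039,.0965,.047]) for sx in(-1,1)],'finger tip outer',G+L@np.array([0,.065,-.019]),G+L@np.array([.0095,.065,-.019]))
E
python3 - <<'E'
import cv2
a=cv2.imread('pics/top.png')[180:235,130:240]; b=cv2.imread('pics/w2.png')[100:260,330:560]
import numpy as np
cv2.imwrite('pics/crop2.png',np.hstack([cv2.resize(a,(400,300)),cv2.resize(b,(400,300))]))
E
```

```text
rack top corners(top cam) [array([0.565, 0.486]), array([0.524, 0.292]), array([0.455, 0.303]), array([0.496, 0.505])]
nearest wrist px at heights [array([0.525, 0.313, 0.   ]), array([0.547, 0.305, 0.08 ]), array([0.555, 0.302, 0.11 ])] corks [array([0.477, 0.342]), array([0.509, 0.333]), array([0.518, 0.365]), array([0.487, 0.399])]
30 body low corners [array([0.498, 0.295, 0.157]), array([0.552, 0.335, 0.118])] finger tip outer [0.517 0.27  0.08 ] [0.524 0.275 0.075]
15 body low corners [array([0.486, 0.286, 0.152]), array([0.547, 0.33 , 0.132])] finger tip outer [0.521 0.272 0.078] [0.529 0.278 0.076]
0 body low corners [array([0.475, 0.278, 0.143]), array([0.538, 0.324, 0.143])] finger tip outer [0.525 0.275 0.077] [0.533 0.281 0.077]
```

View pics/crop2.png

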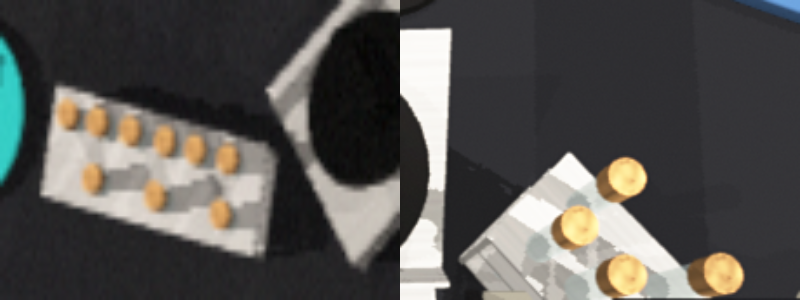

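The crops show the near rack corks at about (0.51, 0.33). The gripper body would pass roughly 16 mm clear of them. I'll narrow the fingers first and then approach.

Call:
apply_moves(increments=[-0.0084, -0.005, -0.018, 0.0033, 0.0024, 0.0015, -0.0084, -0.005, -0.018, 0.0033, 0.0024, 0.0015, -0.0084, -0.005, -0.018, 0.0033, 0.0024, 0.0015, -0.0084, -0.005, -0.018, 0.0033, 0.0024, 0.0015, -0.0084, -0.005, -0.018, 0, 0, 0, -0.0084, -0.005, -0.018, 0, 0, 0, -0.0084, -0.005, -0.018, 0, 0, 0, 0, 0, 0, 0, 0, 0], hand=0.4, force=50)

```text
t: 4.85
eef_pos: [0.5813, 0.2149, 0.146]
ee_rot: [-2.663, 0.002, 2.189]
force: [0.2, -0.2, -0.5]
width: 0.0532
```

```bash
python3 - <<'E'
from h import *
az=.6355;L=lidR(az); s=arm.get_state();print(s['t'],s['force'],s['width'])
plan([.5605,.221,.088],toolR(L,1))
print([(r['point'],r['conf']) for r in finder.landmark_of('wrist','lid_grip')][:0])
E
```

```text
4.85 [ 0.20109511 -0.23553842 -0.49564277] 0.05317285514989093
from [0.5813 0.2149 0.146 ] dP [-0.0208  0.0061 -0.058 ] rv [-0.0245  0.0376  0.0174] deg 2.8
[]
```

Call:
apply_moves(increments=[-0.0022, 0.0038, -0.008, -0.0062, 0.0094, 0.0044, -0.0022, 0.0038, -0.008, -0.0062, 0.0094, 0.0044, -0.0022, 0.0038, -0.008, -0.0062, 0.0094, 0.0044, -0.0022, 0.0038, -0.008, -0.0062, 0.0094, 0.0044, 0, 0, 0, 0, 0, 0])

```text
t: 5.32
eef_pos: [0.5783, 0.2314, 0.1231]
ee_rot: [-2.633, 0.003, 2.206]
force: [-0.3, -0.2, -0.9]
width: 0.0527
```

```bash
python3 - <<'E'
from h import *
az=.6355;L=lidR(az); s=arm.get_state();print(s['t'],s['force'],s['width'])
plan([.5605,.221,.088],toolR(L,1))
im=optics.grab_frame('wrist');save(im,'w3.png')
E
```

```text
5.3167 [-0.34148758 -0.19970558 -0.88614571] 0.052659324269587644
from [0.5783 0.2314 0.1231] dP [-0.0178 -0.0104 -0.0351] rv [-0.0067  0.0134  0.0004] deg 0.9
```

View pics/w3.png

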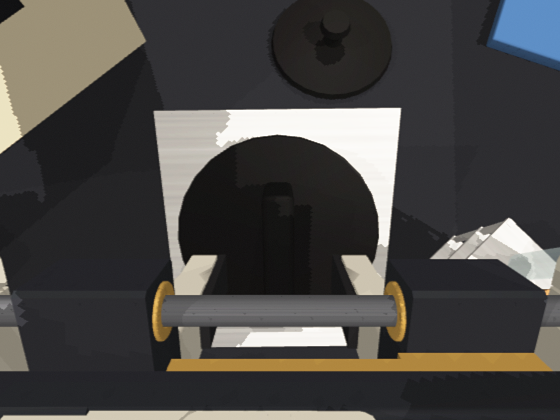

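The bar at x≈278 is centred between the fingers (215 and 345). I'll go down and grip.

Call:
apply_moves(increments=[-0.0046, -0.0027, -0.009, -0.0017, 0.0034, 0, -0.0046, -0.0027, -0.009, -0.0017, 0.0034, 0, -0.0046, -0.0027, -0.009, -0.0017, 0.0034, 0, -0.0046, -0.0027, -0.009, -0.0017, 0.0034, 0, 0, 0, 0, 0, 0, 0])

```text
t: 5.78
eef_pos: [0.5623, 0.2224, 0.0893]
ee_rot: [-2.625, 0.004, 2.211]
force: [-0.2, -0.0, 0.1]
width: 0.0525
```

Call:
apply_moves(increments=[0, 0, 0, 0, 0, 0, 0, 0, 0, 0, 0, 0, 0, 0, 0, 0, 0, 0, 0, 0, 0, 0, 0, 0, 0, 0, 0, 0, 0, 0, 0, 0, 0, 0, 0, 0], hand=1, force=50)

```text
t: 6.28
eef_pos: [0.5621, 0.222, 0.089]
ee_rot: [-2.626, 0.004, 2.212]
force: [2.9, -2.1, 2.6]
width: 0.0183
```

Call:
apply_moves(increments=[0, 0, 0, 0, 0, 0, 0, 0, 0.01, 0, 0, 0, 0, 0, 0.02, 0, 0, 0, 0, 0, 0.03, 0, 0, 0, 0, 0, 0.03, 0, 0, 0, 0, 0, 0.03, 0, 0, 0, 0, 0, 0.03, 0, 0, 0, 0, 0, 0.03, 0, 0, 0, 0, 0, 0.03, 0, 0, 0, 0, 0, 0, 0, 0, 0])

```text
t: 7.12
eef_pos: [0.5542, 0.2176, 0.3019]
ee_rot: [-2.606, -0.001, 2.207]
force: [1.0, 0.1, -1.1]
width: 0.0159
```

```bash
python3 - <<'E'
from h import *
s=arm.get_state();print(s['t'],s['force'],s['moment'],s['width'],s['q'])
plan([.562,-.113,.29],toolR(lidR(np.radians(-3),0),1))
E
```

```text
7.1167 [ 0.95285281  0.07495361 -1.0864594 ] [ 1.31237747 -1.81205652  0.01008922] 0.015901598877636713 [ 0.6849548   0.52497334  0.31498797 -0.02769703 -1.89541875 -1.62120699]
from [0.5542 0.2176 0.3019] dP [ 0.0078 -0.3306 -0.0119] rv [ 0.1557 -0.5231 -0.6718] deg 49.6
```

Call:
apply_moves(increments=[0.0006, -0.0236, -0.0008, 0.0111, -0.0374, -0.048, 0.0006, -0.0236, -0.0008, 0.0111, -0.0374, -0.048, 0.0006, -0.0236, -0.0008, 0.0111, -0.0374, -0.048, 0.0006, -0.0236, -0.0008, 0.0111, -0.0374, -0.048, 0.0006, -0.0236, -0.0008, 0.0111, -0.0374, -0.048, 0.0006, -0.0236, -0.0008, 0.0111, -0.0374, -0.048, 0.0006, -0.0236, -0.0008, 0.0111, -0.0374, -0.048, 0.0006, -0.0236, -0.0008, 0.0111, -0.0374, -0.048, 0.0006, -0.0236, -0.0008, 0.0111, -0.0374, -0.048, 0.0006, -0.0236, -0.0008, 0.0111, -0.0374, -0.048, 0.0006, -0.0236, -0.0008, 0.0111, -0.0374, -0.048, 0.0006, -0.0236, -0.0008, 0.0111, -0.0374, -0.048, 0.0006, -0.0236, -0.0008, 0.0111, -0.0374, -0.048, 0.0006, -0.0236, -0.0008, 0.0111, -0.0374, -0.048, 0, 0, 0, 0, 0, 0])

```text
t: 8.37
eef_pos: [0.5492, -0.1256, 0.2821]
ee_rot: [3.137, -0.014, 1.486]
force: [-1.2, 0.7, -2.7]
width: 0.0159
```

```bash
python3 - <<'E'
from h import *
s=arm.get_state();print(s['t'],s['force'],s['moment'],s['width'],s['q'])
plan([.562,-.113,.27],toolR(lidR(np.radians(-3),0),1))
im=np.hstack([optics.grab_frame('wrist'),cv2.resize(optics.grab_frame('scene')[190:310,180:340],(560,420))])
save(cv2.resize(im,(800,300)),'w4.png')
E
```

```text
8.3667 [-1.24408782  0.72280356 -2.71165024] [ 0.03756865  0.09858361 -0.01077519] 0.015868616682150984 [ 0.11349537  0.14722298 -0.16476309 -0.01385752 -1.25119867 -1.76512924]
from [ 0.5492 -0.1256  0.2821] dP [ 0.0128  0.0126 -0.0121] rv [-0.014   0.0059  0.0328] deg 2.1
```

View pics/w4.png

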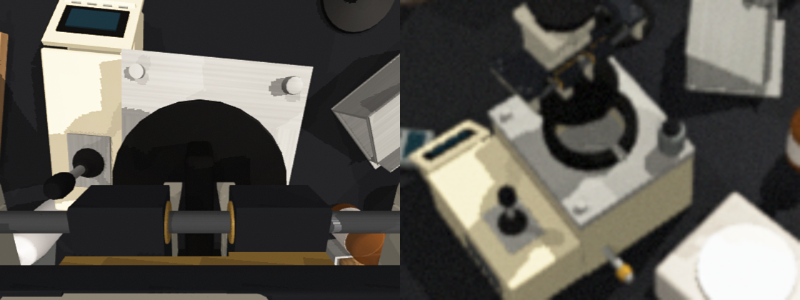

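The lid hangs level over the port, with its flange arc apex at about crop (200,100). The notch is seen at (622,153). Next I fit the lid in the hand.

```bash
cat > inhand.py <<'E'
from h import *
from scipy.optimize import least_squares
def fit(im,thr=45,show=True):
    m=optics.camera_model('wrist');T=np.linalg.inv(np.array(m['T_tool_cam']));c=((m['fx'],m['fy'],m['cx'],m['cy']),T,m)
    g=cv2.cvtColor(im,cv2.COLOR_RGB2GRAY)
    pts=[]
    for x in range(175,400,5):
        col=g[100:250,x]; k=np.where((col[:-4]>thr)&(col[4:]<thr))[0]
        if len(k): pts.append((x,100+k[0]+2))
    pts=np.array(pts,float)
    t=np.radians(np.arange(0,360,1.5))
    def res(p):
        rim=np.array([proj(c,(p[0]+.062*np.cos(u),p[1]+.062*np.sin(u),p[2])) for u in t])
        return [np.min(np.hypot(*(rim-q).T)) for q in pts]+[(p[2]-.02)/.002]
    f=least_squares(res,[0,0,.02],diff_step=1e-3,x_scale=[.01]*3,loss='soft_l1')
    print('circle in tool',np.round(f.x,4),'res',np.round(np.median(np.abs(f.fun)),2)); return pts,f
if __name__=='__main__':
    im=optics.grab_frame('wrist');pts,f=fit(im);print(pts.astype(int).tolist())
E
python3 inhand.py
```

```text
circle in tool [ 0.0002 -0.0045  0.0197] res 0.97
[[175, 192], [180, 185], [185, 180], [190, 175], [195, 169], [200, 165], [205, 162], [210, 159], [215, 155], [220, 152], [225, 150], [230, 148], [235, 146], [240, 144], [245, 143], [250, 141], [255, 140], [260, 140], [265, 139], [270, 139], [275, 138], [280, 138], [285, 138], [290, 139], [295, 139], [300, 140], [305, 141], [310, 142], [315, 143], [320, 145], [325, 147], [330, 149], [335, 151], [340, 154], [345, 157], [350, 160], [355, 163], [360, 167], [365, 172], [370, 178], [375, 183], [380, 188], [385, 197], [390, 206], [395, 219]]
```

Call:
apply_moves(increments=[0.0032, 0.0025, -0.008, -0.0028, 0.0012, 0.0066, 0.0032, 0.0025, -0.008, -0.0028, 0.0012, 0.0066, 0.0032, 0.0025, -0.008, -0.0028, 0.0012, 0.0066, 0.0032, 0.0025, -0.008, -0.0028, 0.0012, 0.0066, 0.0032, 0.0025, -0.008, -0.0028, 0.0012, 0.0066, 0, 0, 0, 0, 0, 0])

```text
t: 9.02
eef_pos: [0.5681, -0.1044, 0.2351]
ee_rot: [-3.133, 0.002, 1.534]
force: [-0.2, -0.2, -3.6]
width: 0.0161
```

```bash
python3 - <<'E'
from h import *
s=arm.get_state();print(s['t'],s['force'],s['moment'])
plan([.565,-.113,.23],toolR(lidR(np.radians(-3),0),1))
from inhand import fit
im=optics.grab_frame('wrist');pts,f=fit(im)
m=np.hstack([im,cv2.resize(optics.grab_frame('scene')[200:290,200:320],(560,420),interpolation=cv2.INTER_CUBIC)])
save(cv2.resize(m,(800,300)),'w5.png')
E
```

```text
9.0167 [-0.15168683 -0.2088958  -3.59931454] [0.01566865 0.04598802 0.01341679]
from [ 0.5681 -0.1044  0.2351] dP [-0.0031 -0.0086 -0.0051] rv [ 0.0012 -0.0085 -0.0154] deg 1.0
circle in tool [-0.007  -0.0106  0.0181] res 1.5
```

View pics/w5.png

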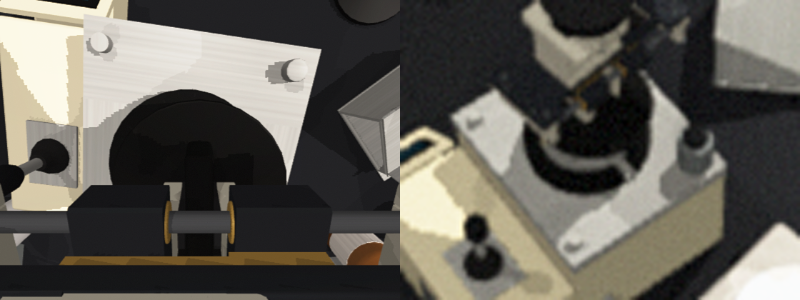

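The collar shows past the lid towards -y, matching the -8.6 mm I still have to correct. I'll centre first and then descend gently.

Call:
apply_moves(increments=[-0.001, -0.0028, 0, 0, -0.0025, -0.005, -0.001, -0.0028, 0, 0, -0.0025, -0.005, -0.001, -0.0028, 0, 0, -0.0025, -0.005, 0, 0, 0, 0, 0, 0])

```text
t: 9.45
eef_pos: [0.5655, -0.1144, 0.2382]
ee_rot: [3.138, 0.002, 1.517]
force: [-0.5, 0.0, -3.8]
width: 0.0159
```

Call:
apply_moves(increments=[0, 0, -0.004, 0, 0, 0, 0, 0, -0.004, 0, 0, 0, 0, 0, -0.004, 0, 0, 0, 0, 0, 0, 0, 0, 0])

```text
t: 9.78
eef_pos: [0.5653, -0.1154, 0.2264]
ee_rot: [3.135, 0.001, 1.515]
force: [-0.3, 0.2, -2.8]
width: 0.0158
```

```bash
python3 - <<'E'
from h import *
s=arm.get_state();print(s['t'],s['force'],s['moment'])
plan([.565,-.113,.213],toolR(lidR(np.radians(-3),0),1))
E
```

```text
9.7833 [-0.25293461  0.22609951 -2.81977966] [-0.03602582  0.07935323 -0.037793  ]
from [ 0.5653 -0.1154  0.2264] dP [-0.0003  0.0024 -0.0134] rv [0.0013 0.006  0.0035] deg 0.4
```

Call:
apply_moves(increments=[0, 0.001, -0.003, 0, 0, 0, 0, 0.001, -0.003, 0, 0, 0, 0, 0, 0, 0, 0, 0])

```text
t: 10.03
eef_pos: [0.5652, -0.1132, 0.2194]
ee_rot: [3.136, 0.001, 1.515]
force: [0.4, -0.1, -2.9]
width: 0.016
```

Call:
apply_moves(increments=[0, 0, -0.003, 0, 0, 0, 0, 0, -0.003, 0, 0, 0, 0, 0, 0, 0, 0, 0])

```text
t: 10.28
eef_pos: [0.5656, -0.113, 0.2131]
ee_rot: [3.135, 0.001, 1.516]
force: [-0.8, 0.2, 0.3]
width: 0.0158
```

```bash
python3 - <<'E'
from h import *
s=arm.get_state();print(s['t'],s['force'],s['moment'])
plan([.565,-.113,.213],toolR(lidR(np.radians(-3),0),1))
E
```

```text
10.2833 [-0.78313026  0.20875075  0.28966505] [-0.04680888  0.26504357 -0.01595042]
from [ 0.5656 -0.113   0.2131] dP [-0.0006  0.     -0.0001] rv [0.0017 0.0061 0.0029] deg 0.4
```

Call:
apply_moves(increments=[0, 0, -0.003, 0, 0, 0, 0, 0, -0.003, 0, 0, 0, 0, 0, 0, 0, 0, 0])

```text
t: 10.53
eef_pos: [0.566, -0.1138, 0.2079]
ee_rot: [3.134, 0.003, 1.516]
force: [-0.1, -0.7, -3.2]
width: 0.0159
```

```bash
python3 - <<'E'
from h import *
s=arm.get_state();print(s['t'],s['force'],s['moment'])
plan([.565,-.113,.213],toolR(lidR(np.radians(-3),0),1))
im=optics.grab_frame('wrist')
m=np.hstack([im,cv2.resize(optics.grab_frame('scene')[200:290,200:320],(560,420),interpolation=cv2.INTER_CUBIC)])
save(cv2.resize(m,(800,300)),'w6.png')
E
```

```text
10.5333 [-0.12546961 -0.66377174 -3.22500607] [-0.0782459   0.03923584  0.03296373]
from [ 0.566  -0.1138  0.2079] dP [-0.001   0.0008  0.0051] rv [0.0031 0.0076 0.0027] deg 0.5
```

View pics/w6.png

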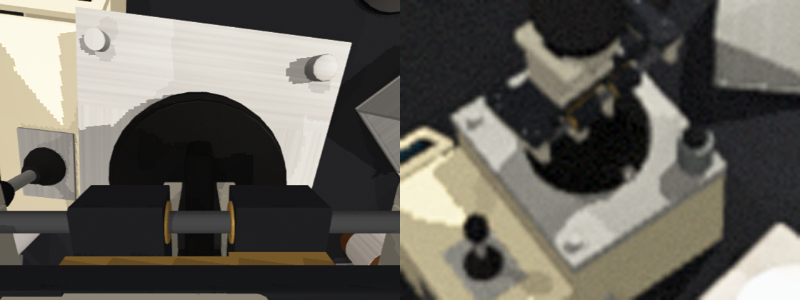

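The lid now overlaps the collar nearly concentrically, and it has dropped past a light snag. I'll keep pressing until it is firm.

Call:
apply_moves(increments=[0, 0, -0.003, 0, 0, 0, 0, 0, -0.002, 0, 0, 0, 0, 0, 0, 0, 0, 0])

```text
t: 10.88
eef_pos: [0.5665, -0.1138, 0.2047]
ee_rot: [3.132, 0.003, 1.516]
force: [-0.3, -0.3, -2.5]
width: 0.0155
```

Call:
apply_moves(increments=[0, 0, -0.003, 0, 0, 0, 0, 0, -0.002, 0, 0, 0, 0, 0, 0, 0, 0, 0])

```text
t: 11.13
eef_pos: [0.5668, -0.1139, 0.2051]
ee_rot: [3.128, 0.003, 1.518]
force: [-1.1, -0.9, -3.9]
width: 0.016
```

Call:
apply_moves(increments=[0, 0, -0.006, 0, 0, 0, 0, 0, -0.006, 0, 0, 0])

```text
t: 11.3
eef_pos: [0.5675, -0.1141, 0.2041]
ee_rot: [3.122, 0.006, 1.521]
force: [-27.0, 12.6, 55.3]
width: 0.0154
```

```bash
python3 - <<'E'
from h import *
s=arm.get_state();print(s['t'],s['force'],s['moment'],s['eef_pos'],s['joint_efforts'],s['q'],s['qd'])
E
```

```text
11.3 [-27.0458575   12.59224448  55.26227868] [ 5.49263261  9.89474642 -0.12439334] [ 0.56752824 -0.11410492  0.20414007] [ -3.94510791 -14.71554011  19.04681861   5.26025668   8.82023156
   0.15974914] [ 0.14557953  0.21422651 -0.27375753  0.01070862 -1.06478352 -1.77146724] [ 0.01149213 -0.02124456 -0.03848875  0.02077674  0.05146295 -0.0041489 ]
```

Contact is firm at TCP z 0.204, with the fingertips on the flange, which puts the lid's origin at about 0.185, i.e. home. I'll ease off, open, and look.

Call:
apply_moves(increments=[0, 0, 0.0005, 0, 0, 0, 0, 0, 0, 0, 0, 0])

```text
t: 11.47
eef_pos: [0.5676, -0.114, 0.2076]
ee_rot: [3.118, 0.005, 1.521]
force: [0.6, -2.1, -3.9]
width: 0.0156
```

Call:
apply_moves(increments=[0, 0, 0, 0, 0, 0, 0, 0, 0, 0, 0, 0, 0, 0, 0, 0, 0, 0, 0, 0, 0, 0, 0, 0], hand=0.4)

```text
t: 11.8
eef_pos: [0.5684, -0.1136, 0.2059]
ee_rot: [3.118, 0.005, 1.522]
force: [0.6, 0.3, -0.7]
width: 0.0368
```

Call:
apply_moves(increments=[0, 0, 0.02, 0, 0, 0, 0, 0, 0.03, 0, 0, 0, 0, 0, 0.04, 0, 0, 0, 0, 0, 0.04, 0, 0, 0, 0, 0, 0.02, 0, 0, 0, 0, 0, 0, 0, 0, 0])

```text
t: 12.3
eef_pos: [0.5659, -0.1137, 0.3559]
ee_rot: [3.13, 0.006, 1.521]
force: [0.5, -0.2, 0.6]
width: 0.0529
```

```bash
python3 - <<'E'
from h import *
import json
np.set_printoptions(precision=4,suppress=True)
s=arm.get_state();print(s['t'],s['force'],s['eef_pos'],s['ee_rot'],s['q'])
c=cam('wrist',s)
im=optics.grab_frame('wrist');json.dump({k:np.array(s[k]).tolist() for k in('eef_pos','ee_rot')},open('w7.json','w'))
save(im,'w7raw.png')
for t,z in [('lid_grip',.217),('lid',.185),('lid_key',.185),('jog_tip',.204),('lever_foot',.114)]:
    print(t,[(np.round(r['point'],1),round(r['conf'],2),atz(c,r['point'],z)) for r in finder.landmark_of('wrist',t)][:2])
sc=optics.grab_frame('scene')
L=np.clip(im.astype(float)**.6*255**.4,0,255).astype('uint8')
m=np.hstack([L,np.clip(cv2.resize(sc[205:285,195:302],(560,420),interpolation=cv2.INTER_CUBIC).astype(float)**.6*255**.4,0,255).astype('uint8')])
save(cv2.resize(m,(800,300)),'w7.png')
E
```

```text
12.3 [ 0.4937 -0.2407  0.6086] [ 0.5659 -0.1137  0.3559] [3.1296 0.0064 1.5211] [ 0.1464  0.1358 -0.0237  0.0088 -1.4008 -1.7683]
lid_grip [(array([279.4, 199.5]), 0.72, array([ 0.5611, -0.1135,  0.217 ]))]
lid [(array([278.5, 194.5]), 0.59, array([ 0.5646, -0.1147,  0.185 ])), (array([ 96.1, 255.4]), 0.39, array([ 0.6185, -0.3005,  0.185 ]))]
lid_key [(array([277.9, 242.8]), 0.71, array([ 0.6136, -0.1177,  0.185 ]))]
jog_tip [(array([105.8, 208.1]), 0.55, array([ 0.5649, -0.2705,  0.204 ]))]
lever_foot [(array([143.2, 188.1]), 0.65, array([ 0.5671, -0.2715,  0.114 ])), (array([ 15.5, 114.7]), 0.23, array([ 0.4794, -0.3965,  0.114 ]))]
```

View pics/w7.png

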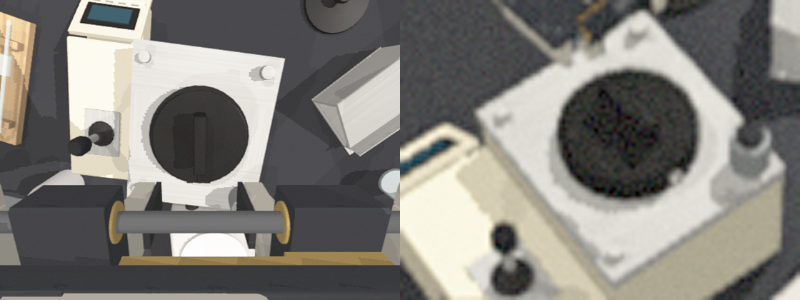

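The lid sits concentric in the collar with its bar pointing at the notch. To check that it is flush, I'll probe the bar's top with closed fingers near both ends. Contact should come at TCP z≈0.240 if it is home, or 0.249 if it is riding on the rim.

Call:
apply_moves(increments=[0.004, 0, -0.015, 0, 0, 0, 0.004, 0, -0.02, 0, 0, 0, 0.004, 0, -0.02, 0, 0, 0, 0.004, 0, -0.02, 0, 0, 0, 0.004, 0, -0.015, 0, 0, 0, 0, 0, 0, 0, 0, 0], hand=1, force=20)

```text
t: 13.15
eef_pos: [0.5827, -0.1136, 0.2523]
ee_rot: [-3.14, 0.007, 1.521]
force: [-0.5, 0.2, -0.9]
width: 0.018
```

Call:
apply_moves(increments=[0, 0, -0.004, 0, 0, 0, 0, 0, -0.004, 0, 0, 0, 0, 0, 0, 0, 0, 0])

```text
t: 13.4
eef_pos: [0.5821, -0.1138, 0.2429]
ee_rot: [-3.137, 0.008, 1.521]
force: [-0.5, -0.7, 0.1]
width: 0.0017
```

Call:
apply_moves(increments=[0, 0, -0.003, 0, 0, 0, 0, 0, 0, 0, 0, 0])

```text
t: 13.57
eef_pos: [0.5826, -0.1139, 0.2412]
ee_rot: [-3.139, 0.008, 1.521]
force: [-0.3, -0.2, -0.3]
width: 0.0005
```

Call:
apply_moves(increments=[0, 0, -0.004, 0, 0, 0, 0, 0, -0.003, 0, 0, 0])

```text
t: 13.73
eef_pos: [0.5834, -0.1141, 0.2402]
ee_rot: [3.139, 0.01, 1.522]
force: [-10.7, 5.9, 20.4]
width: 0.0004
```

Call:
apply_moves(increments=[0, 0, 0.01, 0, 0, 0, 0, 0, 0.005, 0, 0, 0, -0.015, 0, 0, 0, 0, 0, -0.015, 0, 0, 0, 0, 0, -0.01, 0, 0, 0, 0, 0, 0, 0, 0, 0, -0.005, 0, 0, 0, 0, 0, 0, 0, 0, 0, 0, 0, 0])

```text
schema error: expected a multiple of 6 numbers
```

Call:
apply_moves(increments=[0, 0, -0.004, 0, 0, 0, 0, 0, -0.003, 0, 0, 0])

```text
t: 13.9
eef_pos: [0.5833, -0.114, 0.2403]
ee_rot: [3.133, 0.01, 1.524]
force: [-4.7, 1.9, 10.0]
width: 0.0003
```

The key side makes contact at 0.2402, which is home. Now the opposite end.

Call:
apply_moves(increments=[0, 0, 0.01, 0, 0, 0, 0, 0, 0.005, 0, 0, 0, -0.02, 0, 0, 0, 0, 0, -0.02, 0, 0, 0, 0, 0, 0, 0, 0, -0.008, 0, 0, 0, 0, 0, 0, 0, 0])

```text
t: 14.4
eef_pos: [0.5438, -0.1141, 0.261]
ee_rot: [3.125, 0.018, 1.524]
force: [0.0, -0.4, 1.0]
width: 0.0005
```

```bash
python3 -c "
from h import *
s=arm.get_state();print(s['eef_pos'],s['ee_rot'],s['force'])"
```

```text
[ 0.54379541 -0.11408228  0.2609882 ] [3.12489975 0.01769905 1.52423323] [ 0.03556696 -0.36608467  0.98913597]
```

Call:
apply_moves(increments=[0, 0, -0.006, 0.008, -0.008, 0, 0, 0, -0.006, 0.008, -0.008, 0, 0, 0, -0.003, 0, 0, 0, 0, 0, 0, 0, 0, 0])

```text
t: 14.73
eef_pos: [0.5453, -0.1139, 0.245]
ee_rot: [3.106, -0.002, 1.524]
force: [0.2, 0.6, -0.3]
width: 0.0005
```

Call:
apply_moves(increments=[0, 0, -0.003, 0, 0, 0, 0, 0, -0.003, 0, 0, 0, 0, 0, -0.003, 0, 0, 0])

```text
t: 14.98
eef_pos: [0.5459, -0.1142, 0.24]
ee_rot: [3.105, -0.0, 1.525]
force: [-17.3, 10.7, 38.2]
width: 0.0002
```

Both ends touch at 0.240, so the lid is home and level. Next is the lever: up, over to its -y side, then down.

Call:
apply_moves(increments=[0, 0, 0.015, 0, 0, 0, 0, 0, 0.02, 0, 0, 0, 0.0015, -0.032, 0, 0, 0, -0.016, 0.0015, -0.032, 0, 0.005, 0, -0.016, 0.0015, -0.032, 0, 0.005, 0, -0.016, 0.0015, -0.032, 0, 0.005, 0, -0.016, 0.0015, -0.032, 0, 0.005, 0, -0.016, 0.0015, -0.032, 0, 0.005, 0, -0.016, 0.0015, -0.032, 0, 0.005, 0, -0.016, 0, 0, 0, 0, 0, 0])

```text
t: 15.82
eef_pos: [0.5585, -0.346, 0.2758]
ee_rot: [3.107, -0.031, 1.417]
force: [-0.1, 1.4, -0.6]
width: 0.0005
```

```bash
python3 - <<'E'
from h import *
s=arm.get_state();print(s['t'],s['force'])
plan([.556,-.335,.176],toolR(lidR(np.radians(-9),0),1))
c=cam('wrist',s);im=optics.grab_frame('wrist');save(im,'w8.png')
for t,z in [('jog_tip',.204),('lever_foot',.114)]: print(t,[(np.round(r['point'],1),round(r['conf'],2),atz(c,r['point'],z)) for r in finder.landmark_of('wrist',t)][:2])
E
```

```text
15.8167 [-0.05375191  1.36927739 -0.56624076]
from [ 0.5585 -0.346   0.2758] dP [-0.0025  0.011  -0.0998] rv [-0.025   0.0386 -0.0025] deg 2.6
jog_tip [(array([385.4, 223.2]), 0.75, array([ 0.56602528, -0.27228262,  0.204     ]))]
lever_foot [(array([352.8, 188.6]), 0.61, array([ 0.56488524, -0.272873  ,  0.114     ]))]
```

View pics/w8.png

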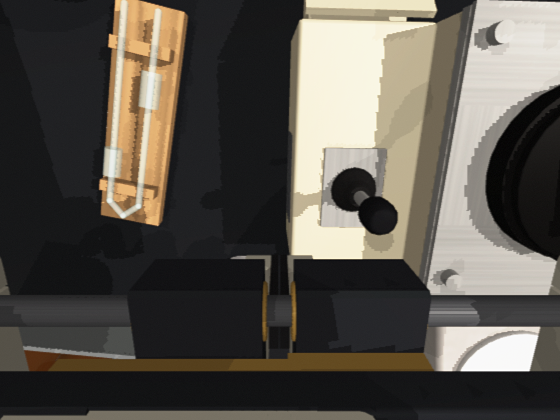

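The knob at px (378,215) gives a tip at (0.566, -0.272). The closed fingers are on its outer side. I'll descend there.

Call:
apply_moves(increments=[-0.0005, 0.001, -0.018, -0.005, 0.0077, 0, -0.0005, 0.001, -0.018, -0.005, 0.0077, 0, -0.0005, 0.001, -0.018, -0.005, 0.0077, 0, -0.0005, 0.001, -0.018, -0.005, 0.0077, 0, -0.0005, 0.001, -0.018, -0.005, 0.0077, 0, 0, 0, 0, 0, 0, 0])

```text
t: 16.47
eef_pos: [0.5577, -0.3302, 0.1859]
ee_rot: [3.137, 0.001, 1.427]
force: [-0.8, 0.6, -1.3]
width: 0.0005
```

```bash
python3 - <<'E'
from h import *
s=arm.get_state();print(s['t'],s['force'])
plan([.559,-.303,.175],toolR(lidR(np.radians(-9),0),1))
E
```

```text
16.4667 [-0.76375511  0.60470259 -1.29634926]
from [ 0.5577 -0.3302  0.1859] dP [ 0.0013  0.0272 -0.0109] rv [ 0.0017  0.0047 -0.0136] deg 0.8
```

Call:
apply_moves(increments=[0, 0, -0.006, 0, 0, 0, 0, 0, -0.004, 0, 0, 0, 0.0009, 0.006, 0, 0, 0, 0, 0.0009, 0.006, 0, 0, 0, 0, 0.0009, 0.006, 0, 0, 0, 0, 0.0009, 0.006, 0, 0, 0, 0, 0.0009, 0.006, 0, 0, 0, 0, 0, 0, 0, 0, 0, 0])

```text
t: 17.13
eef_pos: [0.5654, -0.2952, 0.181]
ee_rot: [3.129, 0.002, 1.432]
force: [-0.2, -0.7, -0.5]
width: 0.0003
```

Call:
apply_moves(increments=[0.0009, 0.006, 0, 0, 0, 0, 0.0009, 0.006, 0, 0, 0, 0, 0, 0, 0, 0, 0, 0])

```text
t: 17.38
eef_pos: [0.5675, -0.2825, 0.1816]
ee_rot: [3.128, 0.003, 1.432]
force: [-2.0, -2.9, -2.0]
width: 0.0004
```

```bash
python3 - <<'E'
from h import *
s=arm.get_state();print(s['t'],s['force'],s['eef_pos'],s['ee_rot'])
c=cam('wrist',s);im=optics.grab_frame('wrist');save(im,'w9.png')
print([(r['point'],r['conf']) for r in finder.landmark_of('wrist','jog_tip')])
E
```

```text
17.3833 [-2.03656735 -2.88053592 -2.02380984] [ 0.5674707  -0.28248318  0.18156296] [3.12838139e+00 3.03029583e-03 1.43177311e+00]
[]
```

Call:
apply_moves(increments=[0.0006, 0.004, -0.002, 0, 0, 0, 0.0006, 0.004, -0.002, 0, 0, 0, 0, 0, 0, 0, 0, 0])

```text
t: 17.73
eef_pos: [0.569, -0.2759, 0.1783]
ee_rot: [3.127, 0.005, 1.431]
force: [-1.5, -3.6, 0.4]
width: 0.0004
```

Call:
apply_moves(increments=[0.0006, 0.003, 0, 0, 0, 0, 0.0006, 0.003, 0, 0, 0, 0, 0, 0, 0, 0, 0, 0])

```text
t: 17.98
eef_pos: [0.5697, -0.2707, 0.1771]
ee_rot: [3.128, 0.006, 1.43]
force: [-0.5, -4.3, 1.7]
width: 0.0002
```

Call:
apply_moves(increments=[0.0005, 0.003, 0, 0, 0, 0, 0.0005, 0.003, 0, 0, 0, 0, 0, 0, 0, 0, 0, 0])

```text
t: 18.23
eef_pos: [0.5702, -0.2664, 0.1763]
ee_rot: [3.13, 0.008, 1.43]
force: [-0.2, -4.0, 2.6]
width: 0.0004
```

Call:
apply_moves(increments=[0.0005, 0.003, 0, 0, 0, 0, 0.0005, 0.003, 0, 0, 0, 0])

```text
t: 18.4
eef_pos: [0.5703, -0.2649, 0.1764]
ee_rot: [3.131, 0.014, 1.429]
force: [-0.5, -22.9, -6.4]
width: 0.0001
```

```bash
python3 - <<'E'
from h import *
for n in('scene','top','wrist'):
    s=arm.get_state();print(s['t'],s['force'],s['eef_pos'])
    optics.grab_frame(n);c=cam(n,s)
    for k in('jog_tip',): print(n,[(np.round(r['point'],1),round(r['conf'],2),atz(c,r['point'],.19)) for r in finder.landmark_of(n,k)][:2])
E
```

```text
18.4 [ -0.53052922 -22.88364521  -6.39120047] [ 0.57027938 -0.26490657  0.17639106]
scene [(array([236.1, 261.2]), 0.45, array([ 0.5820038 , -0.22430973,  0.19      ])), (array([228. , 346.3]), 0.4, array([ 0.77380143, -0.44148858,  0.19      ]))]
18.5 [ -0.65700681 -18.89404516  -4.39348556] [ 0.57028062 -0.26511875  0.17640435]
top []
18.6 [ -0.25234982 -17.58989275  -4.73301671] [ 0.57026637 -0.26512909  0.17636574]
wrist []
```

The stop is felt at -0.265, at 18–23 N, and the tip has moved about 48 mm, which is about 0.55 rad. I'll hold here for 1.3 s, then back off slowly.

Call:
apply_moves(increments=[0, 0.0005, 0, 0, 0, 0, 0, 0.0005, 0, 0, 0, 0, 0, 0.0005, 0, 0, 0, 0, 0, 0.0005, 0, 0, 0, 0, 0, 0.0005, 0, 0, 0, 0, 0, 0.0005, 0, 0, 0, 0, 0, 0.0005, 0, 0, 0, 0, 0, 0.0005, 0, 0, 0, 0, 0, 0.0005, 0, 0, 0, 0, 0, 0.0005, 0, 0, 0, 0, 0, 0.0005, 0, 0, 0, 0, 0, 0.0005, 0, 0, 0, 0, 0, 0.0005, 0, 0, 0, 0, 0, 0.0005, 0, 0, 0, 0, 0, 0.0005, 0, 0, 0, 0, 0, 0.0005, 0, 0, 0, 0])

```text
t: 20.03
eef_pos: [0.5702, -0.2657, 0.1765]
ee_rot: [3.129, 0.024, 1.426]
force: [-0.5, -6.9, -1.4]
width: 0.0003
```

Call:
apply_moves(increments=[-0.001, -0.008, 0, 0, 0, 0, -0.001, -0.008, 0, 0, 0, 0, -0.001, -0.008, 0, 0, 0, 0, -0.001, -0.008, 0, 0, 0, 0, -0.001, -0.008, 0, 0, 0, 0, -0.001, -0.008, 0, 0, 0, 0, -0.001, -0.008, 0, 0, 0, 0, -0.001, -0.008, 0, 0, 0, 0, -0.001, -0.008, 0, 0, 0, 0, 0, 0, 0, 0, 0, 0])

```text
t: 20.87
eef_pos: [0.5599, -0.3431, 0.1751]
ee_rot: [3.131, 0.019, 1.426]
force: [0.6, 0.1, -0.5]
width: 0.0004
```

Call:
apply_moves(increments=[0, 0, 0.02, 0, 0, 0, 0, 0, 0.03, 0, 0, 0, 0, 0, 0.04, 0, 0, 0, 0, 0, 0.04, 0, 0, 0, 0, 0, 0.03, 0, 0, 0, 0, 0, 0, 0, 0, 0, 0, 0, 0, 0, 0, 0, 0, 0, 0, 0, 0, 0])

```text
t: 21.53
eef_pos: [0.5563, -0.3433, 0.3403]
ee_rot: [3.135, 0.018, 1.423]
force: [-0.3, 0.3, -0.1]
width: 0.0003
```

```bash
python3 - <<'E'
from h import *
np.set_printoptions(precision=3,suppress=True)
Z={'jog_tip':.204,'lid':.185,'lid_grip':.217,'lid_key':.176,'port':.185}
for n in('scene','top','wrist'):
    s=arm.get_state();optics.grab_frame(n);c=cam(n,s);print(n,s['t'],s['eef_pos'],s['force'])
    for k in Z: print(k,[(round(r['conf'],2),atz(c,r['point'],Z[k])) for r in finder.landmark_of(n,k)][:4])
E
```

```text
scene 21.5333 [ 0.556 -0.343  0.34 ] [-0.306  0.305 -0.135]
jog_tip [(0.64, array([ 0.571, -0.267,  0.204])), (0.44, array([0.493, 0.02 , 0.204]))]
lid [(0.96, array([ 0.565, -0.113,  0.185])), (0.81, array([0.634, 0.482, 0.185])), (0.74, array([0.438, 0.45 , 0.185]))]
lid_grip [(0.77, array([ 0.563, -0.112,  0.217])), (0.68, array([0.432, 0.424, 0.217])), (0.56, array([0.648, 0.464, 0.217]))]
lid_key [(0.84, array([0.651, 0.478, 0.176])), (0.75, array([ 0.618, -0.124,  0.176])), (0.7, array([0.4  , 0.472, 0.176]))]
port [(0.3, array([0.633, 0.105, 0.185])), (0.29, array([0.784, 0.178, 0.185]))]
top 21.8333 [ 0.556 -0.343  0.338] [0.408 0.098 1.095]
jog_tip [(0.58, array([0.362, 0.148, 0.204]))]
lid [(0.95, array([ 0.567, -0.116,  0.185])), (0.91, array([0.345, 0.528, 0.185])), (0.82, array([0.533, 0.556, 0.185]))]
lid_grip [(0.95, array([0.539, 0.559, 0.217])), (0.81, array([ 0.56 , -0.115,  0.217])), (0.69, array([0.339, 0.537, 0.217]))]
lid_key [(0.98, array([0.586, 0.537, 0.176])), (0.91, array([ 0.627, -0.126,  0.176])), (0.9, array([0.299, 0.56 , 0.176]))]
port []
wrist 22.1333 [ 0.556 -0.343  0.339] [-0.514 -0.044 -0.13 ]
jog_tip [(0.88, array([ 0.568, -0.272,  0.204]))]
lid [(0.66, array([ 0.564, -0.114,  0.185]))]
lid_grip [(0.37, array([ 0.601, -0.144,  0.217]))]
lid_key [(0.78, array([ 0.618, -0.114,  0.176]))]
port []
```

```bash
python3 -c "
from station import arm
arm.job_done();print(arm.get_state()['t'])"
```

```text
the job is handed in; nothing more can be done
the job is handed in; nothing more can be done
```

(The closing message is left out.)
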